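# Put the conservator's brushes away by handle colour

## Task

Clear up the conservator's brushes by the colour of their handles: lay both red-handled brushes in the red tray and the blue-handled brush in the blue tray, each lying down and wholly inside the walls. Lay the green-handled brush, which is still wet, level across both rails of the wooden brush rest, with its bristles hanging clear beyond the rails. Leave the music box, the jar and the tin where they stand.

Things in the scene. Friction and masses are not known exactly. Their poses are not given: they have to be found in the camera images.
- brush_red_a: Flat brush 155 mm long, bright red handle. Origin: on its underside, mid-width, near the balance point; z up, x towards the bristles. Handle 16 mm wide, 14 thick, x -65 to +40 mm; bare metal ferrule 24 wide, 14 thick, x +40 to +60; stiff dark brown bristles 24 wide, 10 thick, x +60 to +90. About 40 g.
- brush_red_a_bristles (a point): Middle of the bristles of brush_red_a, 75 mm ahead of its origin along x, 7 mm above its underside.
- brush_red_a_tail (a point): Near the handle's end of brush_red_a, 60 mm behind its origin along x, 7 mm above its underside.
- brush_red_b: Flat brush 155 mm long, bright red (the second red one) handle. Origin: on its underside, mid-width, near the balance point; z up, x towards the bristles. Handle 16 mm wide, 14 thick, x -65 to +40 mm; bare metal ferrule 24 wide, 14 thick, x +40 to +60; stiff dark brown bristles 24 wide, 10 thick, x +60 to +90. About 40 g.
- brush_red_b_bristles (a point): Middle of the bristles of brush_red_b, 75 mm ahead of its origin along x, 7 mm above its underside.
- brush_red_b_tail (a point): Near the handle's end of brush_red_b, 60 mm behind its origin along x, 7 mm above its underside.
- brush_blue: Flat brush 155 mm long, bright blue handle. Origin: on its underside, mid-width, near the balance point; z up, x towards the bristles. Handle 16 mm wide, 14 thick, x -65 to +40 mm; bare metal ferrule 24 wide, 14 thick, x +40 to +60; stiff dark brown bristles 24 wide, 10 thick, x +60 to +90. About 40 g.
- brush_blue_bristles (a point): Middle of the bristles of brush_blue, 75 mm ahead of its origin along x, 7 mm above its underside.
- brush_blue_tail (a point): Near the handle's end of brush_blue, 60 mm behind its origin along x, 7 mm above its underside.
- brush_green: Flat brush 155 mm long, bright green (the wet brush) handle. Origin: on its underside, mid-width, near the balance point; z up, x towards the bristles. Handle 16 mm wide, 14 thick, x -65 to +40 mm; bare metal ferrule 24 wide, 14 thick, x +40 to +60; stiff dark brown bristles 24 wide, 10 thick, x +60 to +90. About 40 g.
- brush_green_bristles (a point): Middle of the bristles of brush_green, 75 mm ahead of its origin along x, 7 mm above its underside.
- brush_green_tail (a point): Near the handle's end of brush_green, 60 mm behind its origin along x, 7 mm above its underside.
- tray_red: Fixed open tray with red walls and a white floor, outside 195 mm (its x) by 120 mm (its y), 30 mm high, walls 5 mm, floor 3 mm thick (inside 185 by 110 mm). Origin: centre of its underside, on the bench; z up.
- tray_blue: Fixed open tray with blue walls and a white floor, outside 195 mm (its x) by 120 mm (its y), 30 mm high, walls 5 mm, floor 3 mm thick (inside 185 by 110 mm). Origin: centre of its underside, on the bench; z up.
- rest: Fixed dark wooden brush rest: base 100 mm (its x) by 110 mm (its y), 8 mm thick; two upright rails 8 mm thick, 100 mm long along y, centred at x -32 and +32 mm, flat tops 45 mm above the bench. A white 8 mm square stop stands 12 mm above each rail end (84 mm free between stops). A brush lies across both rails along x. Origin: centre of its underside; z up.
- music_box: Bystander: dark wooden music box, open on top, 132 x 182 mm, 85 mm high, 0.9 kg. Origin: centre of its underside.
- jar: Bystander: amber glass jar with a black lid, 52 mm across, 60 mm high. Origin: centre of its underside.
- tin: Bystander: small tin with a paper label, 60 mm across, 65 mm high. Origin: centre of its underside.
Things that resemble listed ones, but are neither listed nor needed, are in the scene too. Of the things that look like the brush_green, take the one that is farthest to the robot's right at the start.

How it is judged (in metres and radians):
At the end, for the whole second after the job is handed in: Red brushes in red tray, blue in blue: bristle and tail points inside the walls, under 31 mm high. Green brush on the rest: origin 40-70 mm high, level to 0.12 rad, within 32 mm (x) and 42 mm (y) of its centre, bristle point over 51 mm from the centre along x. All brushes under 20 mm/s (x of brush_red_a_bristles in the frame of tray_red between -0.093 and 0.093 m and y of brush_red_a_bristles in the frame of tray_red between -0.055 and 0.055 m and height (world z) of each of brush_red_a_bristles, brush_red_a_tail, brush_red_b_bristles, brush_red_b_tail, brush_blue_bristles, brush_blue_tail below 0.031 m and x of brush_red_a_tail in the frame of tray_red between -0.093 and 0.093 m and y of brush_red_a_tail in the frame of tray_red between -0.055 and 0.055 m and x of brush_red_b_bristles in the frame of tray_red between -0.093 and 0.093 m and y of brush_red_b_bristles in the frame of tray_red between -0.055 and 0.055 m and x of brush_red_b_tail in the frame of tray_red between -0.093 and 0.093 m and y of brush_red_b_tail in the frame of tray_red between -0.055 and 0.055 m and x of brush_blue_bristles in the frame of tray_blue between -0.093 and 0.093 m and y of brush_blue_bristles in the frame of tray_blue between -0.055 and 0.055 m and x of brush_blue_tail in the frame of tray_blue between -0.093 and 0.093 m and y of brush_blue_tail in the frame of tray_blue between -0.055 and 0.055 m and height (world z) of brush_green between 0.04 and 0.07 m and angle between brush_green's own x axis and vertical between 1.45 and 1.69 rad and y of brush_green in the frame of rest between -0.042 and 0.042 m and x of brush_green in the frame of rest between -0.032 and 0.032 m and (x of brush_green_bristles in the frame of rest above 0.051 m or x of brush_green_bristles in the frame of rest below -0.051 m) and linear speed of each of brush_red_a, brush_red_b, brush_blue, brush_green below 0.02 m/s); the robot touches nothing.
It fails at once if the music box is shifted by more than 30 mm or tipped (distance of music_box from where it was at the start of the episode above 0.03 m or angle between music_box's own z axis and vertical above 0.3 rad).
It fails at once if the jar is shifted by more than 30 mm or tipped (distance of jar from where it was at the start of the episode above 0.03 m or angle between jar's own z axis and vertical above 0.3 rad).
It fails at once if the tin is shifted by more than 30 mm or tipped (distance of tin from where it was at the start of the episode above 0.03 m or angle between tin's own z axis and vertical above 0.3 rad).
It also fails if it takes over 70 s, if anything falls off the work surface, if the arm or the gripper's body presses on something with over 40 N, if the wrist force passes 120 N, or if a joint passes its speed limit or range.

## Robot

A 6-joint arm with a two-finger parallel gripper is mounted at the origin on the work surface. World frame = base frame: x ahead of the robot, y to its left, z up, the work surface at z = 0. Lengths are in mm, angles in rad, forces in N, time in s.
With the tool pointing down it reaches from about 275 to 975 mm from the base axis. Payload 8.4 kg.
Tool frame: the origin (TCP) lies at the very end of the fingers, on their centre line; the grasp point (between the pads) lies r.pinch_z behind it (r.pinch_z is the distance from the TCP to the grasp point, in mm); z points along the fingers, y is the line along which they close (so a half turn about z gives the same grasp; the last joint's range is limited). The gripper opens to 92 mm and grips with 3 to 60 N. Pads are 20 mm wide; open, the fingers measure 128 mm over their backs; the gripper's body (75 mm by 189 mm) begins 69 mm behind the grasp point.
Start: joints at [-1.123, 0.353, 1.633, -0, 1.155, -0.002], TCP at [271.74, -562.837, 194.383] pointing down, gripper open.
Joint ranges: [-2.63, 2.63], [-0.92, 2.1], [0.06, 2.66], [-1.3, 4.44], [0, 2.69], [-3.02, 3.02]. Speed limits (rad/s): [2.22, 2.22, 2.79, 3.14, 3.14, 3.14].

## Interface

Orientations are given as a 3x3 rotation matrix whose columns are the frame's x, y, z axes.
In Python, from station import readout, optics, r gives the robot as it stands.
- The arm moves only by the shell command python3 -m inch 'ROWS' [FORCE]. ROWS is JSON, a list of rows, each a list of 7 numbers: the shift along the tool's x, y, z as a fraction of full scale, then the turn, a rotation vector about the tool's x, y, z as a fraction of full scale, then the closure, from 0 (fully open) to 1 (shut). In form: [[dx, dy, dz, rx, ry, rz, claw], ...]. A call has 1 to 8 rows; each row shifts and turns the commanded pose from where the row before left it, along the tool's axes as they then stand; what a row does not reach is not made up. Full scale, the value 1, is 0.02 m for a shift and 0.1 rad for a turn. A row lasts 1/12 s, in which the tool goes at most 41.7 mm and 7.16 degrees, less where a joint would pass 70% of its speed; a pose out of reach is approached as far as the arm can. A call with a number of a shift or a turn outside -1 to 1 is refused whole. A call with a gripper value outside its range is refused whole. The fingers move at their own pace and stop on an object; FORCE is the grip in N (left out, the last holds). Time passes only in rows, so rows that do not move let the fingers close. It gives the time, the measured TCP pose, the force, the opening and the grip force at its end, in the units of the state.
- readout.sense(): the state, without advancing time (a new reading comes with each control period).
- optics.read_camera(name): name is "side" or "top"; returns a dict with "pixels" (400x640x3 uint8, red, green, blue), "fx", "fy", "cx", "cy" (pixels), "world_from_camera" (4x4, takes a point from camera to world coordinates). Camera axes: x right, y up, looking along -z (the intrinsics and any distortion apply to the point x, -y, -z); pixel columns grow to the right and rows downward; lengths in mm; the calibration is good to about 2 mm. A picture is of the moment at which its call begins. There is no depth.
- r.job_done(): hands the job in; it is judged then, once.
The state is a dict: "clock": time; "joint_positions": joint angles; "joint_vel": joint speeds; "joint_torque": joint torques, N m; "ee_pos": TCP position; "tcp_rot": TCP orientation; "contact_force": force on the tool from outside, world axes, zero at the start; "torque": the same for the moment, N m; "opening": finger opening in mm; "grip_force": force on a finger pad.
Only numpy, scipy, OpenCV 4.12 (cv2) and the standard library are available. Lean on these libraries where they do the work, as an engineer would, in place of code of your own. Each camera call takes 0.05 s, during which the arm holds its last target. There are 200 camera calls.

## Working session

There is one attempt and no reset: what is moved stays moved. The work goes in short steps, Python scripts to look and compute and a shell command to move; the robot and the scene stay as the last step left them, time stands still between calls to the robot, and variables do not carry over. Pictures are saved under pics/ and viewed, at most 10 in all, crops included, and the job is handed in when it is done.

```bash
ls; mkdir -p pics
python3 - <<'E'
from station import readout, optics, r
import cv2
s=readout.sense();print(s,r.pinch_z)
for n in("top","side"):
    d=optics.read_camera(n);cv2.imwrite(f"pics/{n}0.png",d["pixels"][:,:,::-1])
    print(n,{k:v for k,v in d.items() if k!="pixels"})
E
```

```text
pics
{'clock': 0.0, 'joint_positions': array([-1.12340012e+00,  3.53617165e-01,  1.63411741e+00, -8.65174675e-06,
        1.15517533e+00, -2.39185685e-03]), 'joint_vel': array([-0.00220293, -0.00200449,  0.00167361, -0.0007678 , -0.00062791,
       -0.00103158]), 'joint_torque': array([-2.45372554e-03, -5.93855166e+01, -3.34216726e+01,  6.95758732e-02,
        2.34580255e-02, -1.09175114e-04]), 'ee_pos': array([ 271.51784082, -562.38137   ,  193.69020511]), 'tcp_rot': array([[ 9.00537744e-01,  4.34777458e-01, -5.77006540e-04],
       [ 4.34777841e-01, -9.00536966e-01,  1.18418248e-03],
       [-4.75987232e-06, -1.31727067e-03, -9.99999132e-01]]), 'contact_force': array([-0.69877687, -0.05069027,  0.3800771 ]), 'torque': array([ 0.04147311,  0.03216588, -0.00970698]), 'grip_force': 0.0, 'opening': 92.16510120619263} 18.700000000000003
top {'fx': 488.4981893929978, 'fy': 488.4981893929978, 'cx': 320.6582009155315, 'cy': 191.3516103410607, 'world_from_camera': array([[ 1.92535626e-02,  9.95766926e-01, -8.98750771e-02,
         5.16456734e+02],
       [-9.99814193e-01,  1.92599745e-02, -7.95989219e-04,
        -3.79902714e+01],
       [ 9.38371953e-04,  8.98737033e-02,  9.95952728e-01,
         1.24185713e+03],
       [ 0.00000000e+00,  0.00000000e+00,  0.00000000e+00,
         1.00000000e+00]])}
side {'fx': 449.4117260842947, 'fy': 449.4117260842947, 'cx': 319.3876419302521, 'cy': 200.5031114712428, 'world_from_camera': array([[-9.45532765e-01,  2.33761540e-01, -2.26546537e-01,
         3.19114660e+02],
       [-3.25433386e-01, -6.62109786e-01,  6.75058325e-01,
         7.80414560e+02],
       [ 7.80399404e-03,  7.12015571e-01,  7.02120306e-01,
         8.90350940e+02],
       [ 0.00000000e+00,  0.00000000e+00,  0.00000000e+00,
         1.00000000e+00]])}
```

View pics/top0.png

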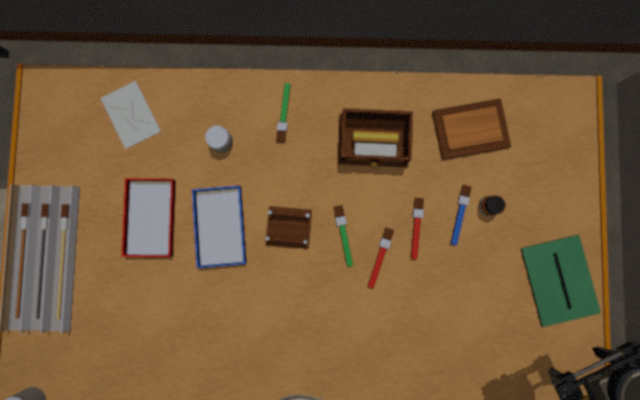

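View pics/side0.png

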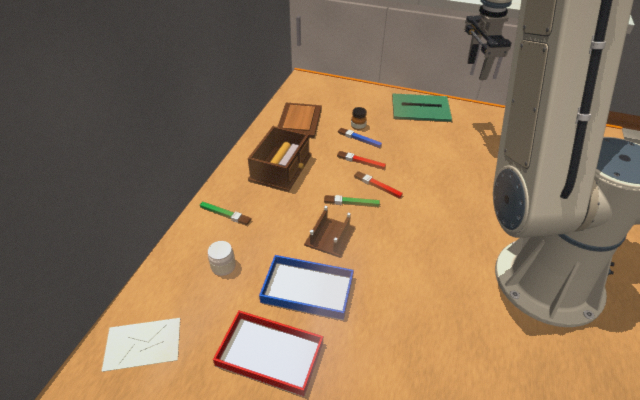

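The top view shows the target green brush (the rightmost one) at about (343,236). The reds are at (381,258) and (417,229), and the blue at (460,216). The red tray is at (149,218), the blue tray at (219,227) and the rest at (289,227). All bristles point up in the image (+x). The side view agrees. Next I'll measure.

```bash
cat > h.py <<'E'
import numpy as np, cv2
from station import readout, optics, r
def cast(d,uv,z):
    uv=np.atleast_2d(uv).astype(float);M=d["world_from_camera"]
    c=np.stack([(uv[:,0]-d["cx"])/d["fx"],-(uv[:,1]-d["cy"])/d["fy"],-np.ones(len(uv))],1)@M[:3,:3].T
    o=M[:3,3];return o+c*((z-o[2])/c[:,2])[:,None]
def mask(d,col):
    h=cv2.cvtColor(d["pixels"],cv2.COLOR_RGB2HSV).astype(int);H,S,V=h[...,0],h[...,1],h[...,2]
    hue={"red":(H<5)|(H>173),"green":(H>50)&(H<80),"blue":(H>105)&(H<130)}[col]
    return (hue&(S>140)&(V>60)).astype(np.uint8)
def blobs(d,col,z,lo=60):
    out=[]
    n,l,st,ce=cv2.connectedComponentsWithStats(mask(d,col),connectivity=8)
    for i in range(1,n):
        if st[i,4]<lo: continue
        v,u=np.nonzero(l==i);P=cast(d,np.stack([u,v],1),z)[:,:2].astype(np.float32)
        (c,s,a)=cv2.minAreaRect(P);b=cv2.boxPoints((c,s,a));e=[b[1]-b[0],b[2]-b[1]];e=max(e,key=np.linalg.norm)
        if e[0]<0:e=-e
        out.append((ce[i].round().tolist(),int(st[i,4]),np.round(c,1).tolist(),np.round(P.mean(0),1).tolist(),np.round(s,1).tolist(),round(float(np.arctan2(e[1],e[0])),3)))
    return out
def plan(x,y,z,yaw):
    "turn (units of .1 rad about tool z), then shifts in units of 20mm in turned axes"
    s=readout.sense();R=s["tcp_rot"];cur=np.arctan2(R[1,0],R[0,0]);d=np.array([x,y,z])-s["ee_pos"]
    c,n=np.cos(yaw),np.sin(yaw)
    print("turn",round((cur-yaw)*10,2),"shift",np.round(np.array([c*d[0]+n*d[1],n*d[0]-c*d[1],-d[2]])/20,2),"at",s["ee_pos"].round(1),"yaw",round(cur,3),"open",round(s["opening"],1),"F",s["contact_force"].round(1),"grip",round(s["grip_force"],1),"t",round(s["clock"],2))
E
python3 - <<'E'
from h import *
d=optics.read_camera("top")
for c,z in(("red",14),("green",14),("blue",14)):
    for b in blobs(d,c,z):print(c,b)
for c in("red","blue"):print("tray",[b for b in blobs(d,c,30) if min(b[4])>80])
e=optics.read_camera("side")
for c in("red","green","blue"):
    for b in blobs(e,c,12):print("side",c,b)
g=cv2.resize(d["pixels"][190:270,250:330,::-1],None,fx=7,fy=7,interpolation=cv2.INTER_CUBIC);cv2.imwrite("pics/rest.png",g)
hsv=cv2.cvtColor(d["pixels"],cv2.COLOR_RGB2HSV)
m=((hsv[...,2]<85)).astype(np.uint8);m[:,:255]=0;m[:,325:]=0;m[:195]=0;m[265:]=0
v,u=np.nonzero(m);print("rest",cv2.minAreaRect(cast(d,np.stack([u,v],1),45)[:,:2].astype(np.float32)),u.min(),u.max(),v.min(),v.max())
E
```

```text
red ([127.0, 218.0], 209, [552.9, 434.6], [552.2000122070312, 448.6000061035156], [193.2, 45.1], 0.019)
red ([168.0, 217.0], 239, [554.0, 367.8], [555.2999877929688, 345.79998779296875], [69.5, 194.2], -0.001)
red ([415.0, 238.0], 199, [514.9, -276.0], [515.2999877929688, -276.20001220703125], [12.2, 100.6], -0.09)
red ([377.0, 267.0], 194, [440.7, -179.6], [441.5, -180.1999969482422], [12.5, 100.3], -0.324)
green ([285.0, 103.0], 113, [854.5, 59.2], [853.4000244140625, 59.400001525878906], [8.6, 92.8], -0.096)
green ([346.0, 246.0], 146, [493.7, -101.1], [492.5, -101.80000305175781], [96.4, 10.0], 0.223)
blue ([196.0, 229.0], 122, [529.5, 272.7], [527.5999755859375, 274.0], [190.6, 10.7], 0.081)
blue ([458.0, 224.0], 186, [551.7, -382.7], [551.5999755859375, -382.6000061035156], [11.8, 99.6], -0.231)
tray []
tray []
side red ([393.0, 191.0], 77, [422.5, -175.6], [418.70001220703125, -171.6999969482422], [18.9, 67.6], -0.491)
side red ([260.0, 351.0], 1412, [560.0, 389.5], [576.0, 395.3999938964844], [197.8, 131.5], 0.014)
side green ([209.0, 207.0], 78, [879.0, 59.9], [880.0999755859375, 59.0], [16.4, 53.2], -0.073)
side blue ([279.0, 284.0], 552, [578.3, 215.6], [601.0999755859375, 228.0], [119.6, 135.6], -1.463)
rest ((533.7303466796875, 40.180137634277344), (101.11283111572266, 93.78535461425781), 85.42938995361328) 266 310 207 248
```

View pics/rest.png

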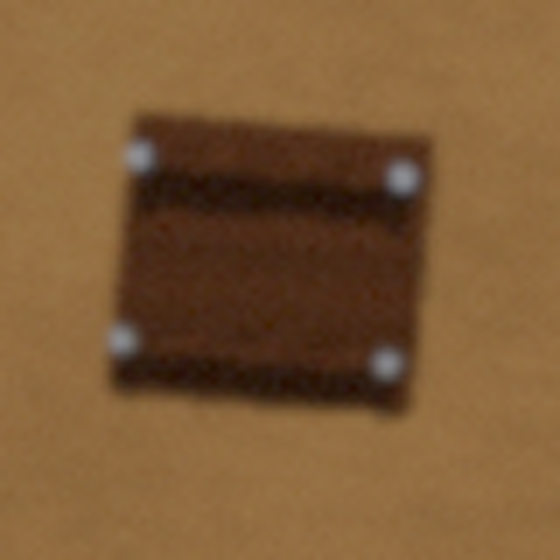

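The crop shows the rest's white stops at full-image pixels (269.9,212.3), (307.6,215.4), (267.6,238.6) and (305.3,241.9). So the rails run along world y.

Run:
```python
from h import *
d=optics.read_camera("top")
S=cast(d,[[269.9,212.3],[307.6,215.4],[267.6,238.6],[305.3,241.9]],57)[:,:2]
print("rest",S.mean(0),"rail yaw",[np.arctan2(*(S[0]-S[2])[::-1]),np.arctan2(*(S[1]-S[3])[::-1])],[np.linalg.norm(S[0]-S[1]),np.linalg.norm(S[0]-S[2])], "perp",np.arctan2(-(S[0]-S[1])[0],(S[0]-S[1])[1]))
h=cv2.cvtColor(d["pixels"],cv2.COLOR_RGB2HSV)
w=((h[...,1]<60)&(h[...,2]>120)).astype(np.uint8);n,l,st,ce=cv2.connectedComponentsWithStats(w)
for i in range(1,n):
    if 800<st[i,4] and st[i,1]>160 and 110<ce[i][0]<260:
        v,u=np.nonzero(l==i);print("floor",ce[i],cv2.minAreaRect(cast(d,np.stack([u,v],1),3)[:,:2].astype(np.float32)))
for c,lo,hi in(("red",110,182),("blue",185,255)):
    H=h[...,0].astype(int);hue=((H<6)|(H>170)) if c=="red" else ((H>100)&(H<130))
    m=hue&(h[...,1]>120);m[:,:lo]=0;m[:,hi:]=0;m[:165]=0;m[280:]=0
    v,u=np.nonzero(m);print(c,cv2.minAreaRect(cast(d,np.stack([u,v],1),30)[:,:2].astype(np.float32)))
plan(505.9,-98.3,150,.223)
```

```text
rest [535.21163055  41.25551581] rail yaw [np.float64(-0.05867637533094196), np.float64(-0.06496597069469727)] [np.float64(91.77435154038358), np.float64(63.69527871059988)] perp -0.06270578483184089
floor [148.70690858 218.46161898] ((551.5130004882812, 397.22308349609375), (180.3058624267578, 101.37989807128906), 0.5812910199165344)
floor [219.10046729 227.25801068] ((533.1859130859375, 218.20681762695312), (181.60008239746094, 105.50807189941406), 5.971956253051758)
red ((553.1332397460938, 389.2804260253906), (191.4673614501953, 123.31343841552734), 0.6122058033943176)
blue ((534.275390625, 213.99603271484375), (191.33372497558594, 118.6548843383789), 6.015630722045898)
turn 2.27 shift [ 16.56 -20.05   2.2 ] at [ 271.6 -562.6  194.1] yaw 0.45 open 91.8 F [ 0.8 -0.7 -0.2] grip 0.0 t 0.25
```

```bash
python3 -m inch '[[0,0,0,0,0,0.97,0.5],[0,0,0,0,0,0.97,0.5],[0,0,0,0,0,0.97,0.5],[0,0,0,0,0,0.97,0.5],[0,0,0,0,0,0.97,0.5],[0,0,0,0,0,0.97,0.5],[0,0,0,0,0,0.98,0.5]]' 30
python3 -m inch '[[1,-1,0.2,0,0,0,0.5],[1,-1,0.2,0,0,0,0.5],[1,-1,0.2,0,0,0,0.5],[1,-1,0.2,0,0,0,0.5],[1,-1,0.3,0,0,0,0.5],[1,-1,0.3,0,0,0,0.5],[1,-1,0.3,0,0,0,0.5],[1,-1,0.3,0,0,0,0.5]]'
python3 -m inch '[[1,-1,0.3,0,0,0,0.5],[1,-1,0.3,0,0,0,0.5],[1,-1,0.3,0,0,0,0.5],[1,-0.9,0.3,0,0,0,0.5],[0,0,0,0,0,0,0.5]]'
python3 -c "from h import *;plan(563.9,-385.5,2.5,-.231)"
```

```text
clock: 0.83
ee_pos: [271.7, -562.8, 194.3]
tcp_rot: [[0.973, -0.233, -0.0], [-0.233, -0.973, 0.0], [-0.0, -0.0, -1.0]]
contact_force: [-0.0, 0.5, 0.2]
opening: 47.3
grip_force: 0.0
clock: 1.5
ee_pos: [465.1, -442.6, 154.0]
tcp_rot: [[0.974, -0.228, -0.0], [-0.228, -0.974, 0.0], [-0.0, -0.0, -1.0]]
contact_force: [-0.6, -0.6, -0.1]
opening: 45.8
grip_force: 0.0
clock: 1.92
ee_pos: [563.0, -383.0, 129.0]
tcp_rot: [[0.974, -0.226, 0.0], [-0.226, -0.974, 0.001], [-0.0, -0.001, -1.0]]
contact_force: [0.2, 0.3, -1.5]
opening: 45.9
grip_force: 0.0
turn 0.04 shift [0.07 0.11 6.32] at [ 563. -383.  129.] yaw -0.227 open 45.9 F [ 0.2  0.3 -1.5] grip 0.0 t 1.92
```

Tracking is good. Next I descend and grip. I'll stop slightly high, because the lag is small.

```bash
python3 -m inch '[[0.07,0.11,1,0,0,0,0.5],[0,0,1,0,0,0,0.5],[0,0,1,0,0,0,0.5],[0,0,1,0,0,0,0.5],[0,0,1,0,0,0,0.5],[0,0,1,0,0,0,0.5],[0,0,0.3,0,0,0,0.5],[0,0,0,0,0,0,1]]' 30
python3 -m inch '[[0,0,0,0,0,0,1],[0,0,0,0,0,0,1],[0,0,0,0,0,0,1],[0,0,0,0,0,0,1],[0,0,-1,0,0,0,1],[0,0,-1,0,0,0,1],[0,0,-1,0,0,0,1],[0,0,-1,0,0,0,1]]'
python3 - <<'E'
from h import *
plan(533.5,216,120,.1)
d=optics.read_camera("side");cv2.imwrite("pics/g1.png",d["pixels"][60:260,200:520,::-1])
E
```

```text
clock: 2.58
ee_pos: [558.9, -387.8, 2.6]
tcp_rot: [[0.974, -0.228, -0.003], [-0.228, -0.974, 0.002], [-0.003, -0.001, -1.0]]
contact_force: [0.2, -0.2, 1.4]
opening: 41.4
grip_force: 0.0
clock: 3.25
ee_pos: [560.7, -388.4, 85.9]
tcp_rot: [[0.974, -0.228, 0.001], [-0.228, -0.974, -0.0], [0.001, 0.0, -1.0]]
contact_force: [-0.6, 1.0, 0.2]
opening: 0.7
grip_force: 0.0
turn -3.3 shift [  1.66 -30.2   -1.7 ] at [ 560.7 -388.4   85.9] yaw -0.23 open 0.7 F [-0.6  1.   0.2] grip 0.0 t 3.25
```

View pics/g1.png

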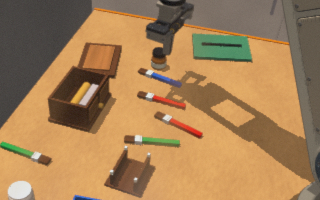

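The grip missed: the fingers weren't closed before the lift. The crop shows the blue brush still on the bench at about (160,77). I'll re-measure and retry with a longer close.

Run:
```python
from h import *
d=optics.read_camera("top")
for b in blobs(d,"blue",14):print(b)
plan(563.9,-385.5,2,-.231)
```

```text
([196.0, 228.0], 127, [529.6, 272.6], [530.2999877929688, 274.20001220703125], [190.7, 13.0], 0.068)
([456.0, 233.0], 98, [528.3, -377.2], [527.9000244140625, -377.1000061035156], [12.1, 51.8], -0.25)
turn 0.01 shift [-0.   -0.23  4.34] at [ 562.9 -389.9   88.7] yaw -0.23 open 0.5 F [-0.8 -0.3 -0.1] grip 0.0 t 3.35
```

```bash
python3 -m inch '[[0,0,0,0,0,0,0.45],[0,0,0,0,0,0,0.45],[0,0,0,0,0,0,0.45],[0,0,0,0,0,0,0.45],[0,0,0,0,0,0,0.45]]'; python3 -c "from h import *;plan(563.9,-385.5,2,-.231)"
```

```text
clock: 3.77
ee_pos: [560.1, -388.0, 83.3]
tcp_rot: [[0.974, -0.228, -0.001], [-0.228, -0.974, 0.001], [-0.001, -0.001, -1.0]]
contact_force: [0.2, -0.4, -0.9]
opening: 31.7
grip_force: 0.0
turn 0.01 shift [ 0.16 -0.17  4.07] at [ 560.1 -388.    83.3] yaw -0.23 open 31.7 F [ 0.2 -0.4 -0.9] grip 0.0 t 3.77
```

```bash
python3 -m inch '[[0.16,-0.17,1,0,0,0,0.5],[0,0,1,0,0,0,0.5],[0,0,1,0,0,0,0.5],[0,0,1,0,0,0,0.5],[0,0,0.05,0,0,0,1],[0,0,0,0,0,0,1],[0,0,0,0,0,0,1],[0,0,0,0,0,0,1]]' 30
python3 -m inch '[[0,0,0,0,0,0,1],[0,0,0,0,0,0,1],[0,0,0,0,0,0,1],[0,0,0,0,0,0,1]]'
```

```text
clock: 4.43
ee_pos: [565.3, -386.4, 4.8]
tcp_rot: [[0.974, -0.228, 0.002], [-0.228, -0.974, -0.001], [0.002, 0.001, -1.0]]
contact_force: [0.5, 0.5, 0.5]
opening: 21.4
grip_force: 0.0
clock: 4.77
ee_pos: [564.7, -385.9, 3.9]
tcp_rot: [[0.974, -0.228, 0.001], [-0.228, -0.974, -0.0], [0.001, 0.0, -1.0]]
contact_force: [-0.5, 0.2, 0.4]
opening: 0.5
grip_force: 0.0
```

Run:
```python
from h import *
p=readout.sense()["ee_pos"]
ims=[]
for n in("top","side"):
    d=optics.read_camera(n);M=np.linalg.inv(d["world_from_camera"])
    q=M[:3,:3]@p+M[:3,3];u=d["cx"]+d["fx"]*q[0]/-q[2];v=d["cy"]-d["fy"]*q[1]/-q[2];print(n,u,v,p)
    x,y=int(u)-40,int(v)-40;c=cv2.resize(d["pixels"][y:y+80,x:x+80,::-1],None,fx=5,fy=5,interpolation=cv2.INTER_CUBIC)
    cv2.circle(c,(int((u-x)*5),int((v-y)*5)),4,(0,255,255),1);ims.append(c)
cv2.imwrite("pics/g2.png",np.hstack(ims))
```

```text
top 457.93227479279415 218.9782323649695 [ 564.6640595  -385.9043079     3.89006979]
side 362.46714182487784 139.63836763937016 [ 564.6640595  -385.9043079     3.89006979]
```

View pics/g2.png

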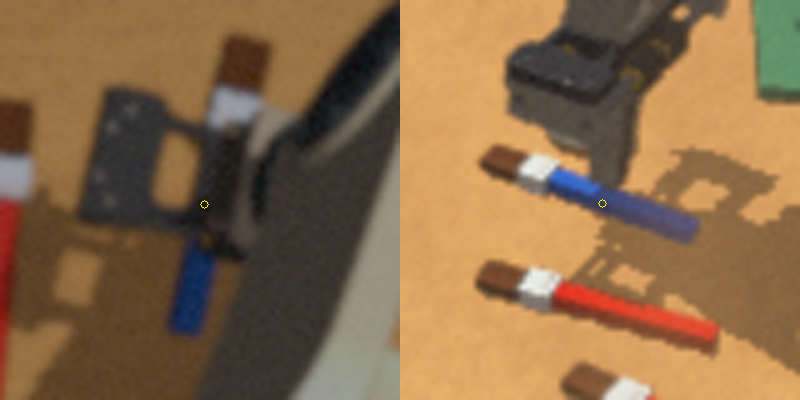

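The crop shows the closed fingertips just above or behind the blue handle, about 4 px higher than the TCP projects, and the brush hasn't moved. They seem to have closed above the brush. I'll open and feel downwards in small steps.

```bash
python3 -m inch '[[0,0,0,0,0,0,0.45],[0,0,0,0,0,0,0.45],[0,0,0,0,0,0,0.45],[0,0,0,0,0,0,0.45],[0,0,0,0,0,0,0.45],[0,0,0,0,0,0,0.45],[0,0,0,0,0,0,0.45]]'
python3 -m inch '[[0,0,0.2,0,0,0,0.45],[0,0,0,0,0,0,0.45]]'
python3 -m inch '[[0,0,0.2,0,0,0,0.45],[0,0,0,0,0,0,0.45]]'
```

```text
clock: 5.45
ee_pos: [564.5, -385.7, 3.4]
tcp_rot: [[0.974, -0.228, 0.0], [-0.228, -0.974, 0.0], [0.0, -0.0, -1.0]]
contact_force: [0.2, -0.1, -0.2]
opening: 45.2
grip_force: 0.0
clock: 5.62
ee_pos: [564.1, -385.5, -1.3]
tcp_rot: [[0.974, -0.228, -0.001], [-0.228, -0.974, 0.0], [-0.001, -0.0, -1.0]]
contact_force: [-1.1, 0.0, -0.3]
opening: 50.5
grip_force: 0.0
clock: 5.78
ee_pos: [564.0, -385.5, -5.5]
tcp_rot: [[0.974, -0.228, -0.001], [-0.228, -0.974, 0.001], [-0.001, -0.0, -1.0]]
contact_force: [-0.5, -0.1, -0.7]
opening: 50.4
grip_force: 0.0
```

There's no contact below z=0, so the TCP reading is lower than the real fingertips. I'll keep feeling down.

```bash
for i in 1; do :; done
python3 -m inch '[[0,0,0.2,0,0,0,0.45],[0,0,0,0,0,0,0.45]]' | sed -n '2p;4p'
python3 -m inch '[[0,0,0.15,0,0,0,0.45],[0,0,0,0,0,0,0.45]]'| sed -n '2p;4p'
```

```text
ee_pos: [564.1, -385.5, -9.4]
contact_force: [0.0, -0.4, -0.5]
ee_pos: [564.2, -385.6, -12.2]
contact_force: [0.1, 0.7, 0.9]
```

Run:
```python
from h import *
s=readout.sense();p=s["ee_pos"]
d=optics.read_camera("side");M=np.linalg.inv(d["world_from_camera"])
q=M[:3,:3]@p+M[:3,3];u=d["cx"]+d["fx"]*q[0]/-q[2];v=d["cy"]-d["fy"]*q[1]/-q[2];print(u,v,p,s["contact_force"])
x,y=int(u)-30,int(v)-35;c=cv2.resize(d["pixels"][y:y+60,x:x+70,::-1],None,fx=8,fy=8,interpolation=cv2.INTER_CUBIC)
cv2.circle(c,(int((u-x)*8),int((v-y)*8)),4,(0,255,255),1);cv2.imwrite("pics/g3.png",c)
```

```text
362.21292767618183 143.6712127860775 [ 564.19355555 -385.58518157  -12.1800698 ] [0.14920804 0.68848304 0.90145136]
```

View pics/g3.png

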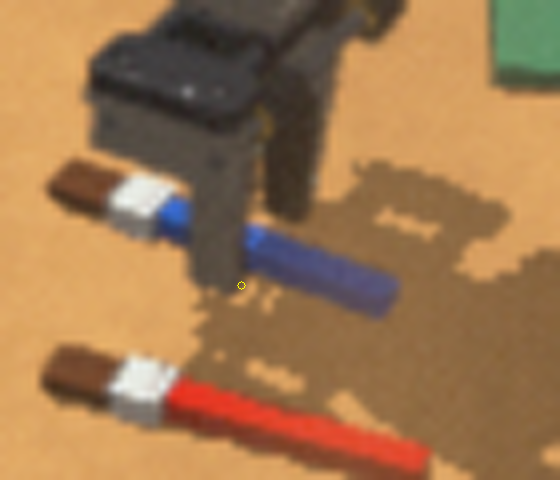

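The fingers now straddle the blue brush near the bench, so the reported z is about 15 mm too low. I'll close here.

```bash
python3 -m inch '[[0,0,0,0,0,0,1],[0,0,0,0,0,0,1],[0,0,0,0,0,0,1],[0,0,0,0,0,0,1],[0,0,0,0,0,0,1],[0,0,0,0,0,0,1],[0,0,0,0,0,0,1]]' 30 
python3 -m inch '[[0,0,-1,0,0,0,1],[0,0,-1,0,0,0,1],[0,0,-1,0,0,0,1],[0,0,-1,0,0,0,1],[0,0,-1,0,0,0,1],[0,0,-1,0,0,0,1],[0,0,0,0,0,0,1]]'; python3 -c "from h import *;plan(533.5,216,110,.1)"
```

```text
clock: 6.75
ee_pos: [564.5, -385.8, -11.5]
tcp_rot: [[0.974, -0.228, 0.0], [-0.228, -0.974, -0.0], [0.0, 0.0, -1.0]]
contact_force: [0.2, -0.1, -0.2]
opening: 15.5
grip_force: 30.0
clock: 7.33
ee_pos: [566.6, -387.2, 112.7]
tcp_rot: [[0.974, -0.228, 0.005], [-0.228, -0.974, -0.003], [0.006, 0.002, -1.0]]
contact_force: [1.7, -0.9, -0.1]
opening: 15.5
grip_force: 30.0
turn -3.3 shift [  1.36 -30.18   0.14] at [ 566.6 -387.2  112.7] yaw -0.23 open 15.5 F [ 1.7 -0.9 -0.1] grip 30.0 t 7.33
```

```bash
python3 -m inch '[[0,0,0,0,0,-0.82,1],[0,0,0,0,0,-0.82,1],[0,0,0,0,0,-0.83,1],[0,0,0,0,0,-0.83,1],[0.2,-1,0,0,0,0,1],[0.2,-1,0,0,0,0,1],[0.2,-1,0,0,0,0,1],[0.2,-1,0,0,0,0,1]]' |head -2
python3 -m inch '[[0,-1,0,0,0,0,1],[0,-1,0,0,0,0,1],[0,-1,0,0,0,0,1],[0,-1,0,0,0,0,1],[0,-1,0,0,0,0,1],[0,-1,0,0,0,0,1],[0,-1,0,0,0,0,1],[0,-1,0,0,0,0,1]]' |head -2
python3 -m inch '[[0,-1,0,0,0,0,1],[0,-1,0,0,0,0,1],[0,-1,0,0,0,0,1],[0,-1,0,0,0,0,1],[0,-1,0,0,0,0,1],[0,-1,0,0,0,0,1],[0,-1,0,0,0,0,1],[0,-1,0,0,0,0,1]]' |head -2
python3 -m inch '[[0,-1,0,0,0,0,1],[0,-1,0,0,0,0,1],[0,-1,0,0,0,0,1],[0,-1,0,0,0,0,1],[0,-1,0,0,0,0,1],[0,-1,0,0,0,0,1],[0,-1,0,0,0,0,1],[0,-1,0,0,0,0,1]]' |head -2
python3 -m inch '[[0,-1,0,0,0,0,1],[0,-1,0,0,0,0,1],[0,0,0,0,0,0,1],[0,0,0,0,0,0,1]]' |head -2
python3 -c "from h import *;plan(521,215,-4,.1)"
```

```text
clock: 8.0
ee_pos: [571.9, -303.5, 107.2]
clock: 8.67
ee_pos: [555.8, -144.3, 107.5]
clock: 9.33
ee_pos: [539.9, 14.8, 107.6]
clock: 10.0
ee_pos: [523.9, 173.9, 107.5]
clock: 10.33
ee_pos: [520.0, 213.3, 107.6]
turn 0.02 shift [ 0.06 -0.08  5.58] at [520.  213.3 107.6] yaw 0.102 open 15.4 F [-0.1 -0.5 -1.4] grip 30.0 t 10.33
```

```bash
python3 -m inch '[[0,0,1,0,0,0,1],[0,0,1,0,0,0,1],[0,0,1,0,0,0,1],[0,0,1,0,0,0,1],[0,0,1,0,0,0,1],[0,0,0.6,0,0,0,1],[0,0,0,0,0,0,1],[0,0,0,0,0,0,0.6]]' 
python3 -m inch '[[0,0,0,0,0,0,0.6],[0,0,0,0,0,0,0.6],[0,0,-1,0,0,0,0.6],[0,0,-1,0,0,0,0.6],[0,0,-1,0,0,0,0.5],[0,0,-1,0,0,0,0.5],[0,0,-1,0,0,0,0.5],[0,0,-0.5,0,0,0,0.5]]'
python3 -m inch '[[0,0,0,0,0,0,0.5],[0,0,0,0,0,0,0.5]]'
python3 -c "from h import *;plan(527.3,-277.1,106,-.09)"
```

```text
clock: 11.0
ee_pos: [520.3, 212.1, -4.0]
tcp_rot: [[0.995, 0.099, -0.001], [0.099, -0.995, -0.001], [-0.001, 0.0, -1.0]]
contact_force: [-0.2, 0.6, 0.0]
opening: 20.2
grip_force: 0.0
clock: 11.67
ee_pos: [522.2, 213.5, 109.9]
tcp_rot: [[0.995, 0.1, 0.004], [0.1, -0.995, 0.002], [0.004, -0.001, -1.0]]
contact_force: [1.3, 0.2, 0.1]
opening: 45.9
grip_force: 0.0
clock: 11.83
ee_pos: [520.9, 213.0, 106.9]
tcp_rot: [[0.995, 0.1, 0.002], [0.1, -0.995, 0.001], [0.002, -0.0, -1.0]]
contact_force: [-0.3, -0.1, 0.1]
opening: 45.5
grip_force: 0.0
turn 1.9 shift [ 2.52 24.38  0.05] at [520.9 213.  106.9] yaw 0.1 open 45.5 F [-0.3 -0.1  0.1] grip 0.0 t 11.83
```

```bash
python3 -m inch '[[0,0,0,0,0,0.95,0.5],[0,0,0,0,0,0.95,0.5],[0.5,1,0,0,0,0,0.5],[0.5,1,0,0,0,0,0.5],[0.5,1,0,0,0,0,0.5],[0.5,1,0,0,0,0,0.5],[0.5,1,0,0,0,0,0.5],[0,1,0,0,0,0,0.5]]' |head -2
python3 -m inch '[[0,1,0,0,0,0,0.5],[0,1,0,0,0,0,0.5],[0,1,0,0,0,0,0.5],[0,1,0,0,0,0,0.5],[0,1,0,0,0,0,0.5],[0,1,0,0,0,0,0.5],[0,1,0,0,0,0,0.5],[0,1,0,0,0,0,0.5]]' |head -2
python3 -m inch '[[0,1,0,0,0,0,0.5],[0,1,0,0,0,0,0.5],[0,1,0,0,0,0,0.5],[0,1,0,0,0,0,0.5],[0,1,0,0,0,0,0.5],[0,1,0,0,0,0,0.5],[0,1,0,0,0,0,0.5],[0,1,0,0,0,0,0.5]]' |head -2
python3 -m inch '[[0,1,0,0,0,0,0.5],[0,1,0,0,0,0,0.5],[0,0.4,0,0,0,0,0.5],[0,0,0,0,0,0,0.5],[0,0,0,0,0,0,0.5]]' |head -2
python3 - <<'E'
from h import *
plan(527.3,-277.1,-12,-.09)
d=optics.read_camera("top");print(blobs(d,"blue",14))
E
```

```text
clock: 12.5
ee_pos: [560.3, 87.7, 104.9]
clock: 13.17
ee_pos: [544.0, -71.4, 104.8]
clock: 13.83
ee_pos: [529.7, -230.5, 104.7]
clock: 14.25
ee_pos: [525.8, -277.1, 105.4]
turn -0.01 shift [ 0.07 -0.01  5.87] at [ 525.8 -277.1  105.4] yaw -0.091 open 46.2 F [0.1 0.1 0.6] grip 0.0 t 14.25
[([196.0, 228.0], 131, [529.5, 271.4], [528.9000244140625, 274.0], [190.8, 13.2], 0.081), ([221.0, 237.0], 188, [506.8, 210.4], [507.0, 210.1999969482422], [98.0, 11.9], 0.096)]
```

```bash
python3 -m inch '[[0.07,0,1,0,0,0,0.5],[0,0,1,0,0,0,0.5],[0,0,1,0,0,0,0.5],[0,0,1,0,0,0,0.5],[0,0,1,0,0,0,0.5],[0,0,0.85,0,0,0,0.5],[0,0,0,0,0,0,1],[0,0,0,0,0,0,1]]' |head -2 
python3 -m inch '[[0,0,0,0,0,0,1],[0,0,0,0,0,0,1],[0,0,0,0,0,0,1],[0,0,0,0,0,0,1],[0,0,0,0,0,0,1]]' 30
python3 -m inch '[[0,0,-1,0,0,0,1],[0,0,-1,0,0,0,1],[0,0,-1,0,0,0,1],[0,0,-1,0,0,0,1],[0,0,-1,0,0,0,1],[0,0,-1,0,0,0,1],[0,0,0,0,0,0,1],[0,0,0,0,0,0,1]]'; python3 -c "from h import *;plan(539.5,374,108,.01)"
```

```text
clock: 14.97
ee_pos: [527.3, -276.4, -11.2]
clock: 15.38
ee_pos: [528.7, -278.0, -9.4]
tcp_rot: [[0.996, -0.09, 0.002], [-0.09, -0.996, -0.001], [0.002, 0.0, -1.0]]
contact_force: [0.9, 1.8, 6.6]
opening: 15.1
grip_force: 30.0
clock: 16.05
ee_pos: [528.5, -278.2, 110.5]
tcp_rot: [[0.996, -0.09, 0.002], [-0.09, -0.996, -0.001], [0.002, 0.001, -1.0]]
contact_force: [-0.7, 0.4, -1.2]
opening: 15.2
grip_force: 30.0
turn -1.0 shift [  0.88 -32.61   0.12] at [ 528.5 -278.2  110.5] yaw -0.09 open 15.2 F [-0.7  0.4 -1.2] grip 30.0 t 16.05
```

```bash
python3 -m inch '[[0,0,0,0,0,-1,1],[0.4,-1,0,0,0,0,1],[0.5,-1,0,0,0,0,1],[0,-1,0,0,0,0,1],[0,-1,0,0,0,0,1],[0,-1,0,0,0,0,1],[0,-1,0,0,0,0,1],[0,-1,0,0,0,0,1]]' |head -2
python3 -m inch '[[0,-1,0,0,0,0,1],[0,-1,0,0,0,0,1],[0,-1,0,0,0,0,1],[0,-1,0,0,0,0,1],[0,-1,0,0,0,0,1],[0,-1,0,0,0,0,1],[0,-1,0,0,0,0,1],[0,-1,0,0,0,0,1]]' |head -2
python3 -m inch '[[0,-1,0,0,0,0,1],[0,-1,0,0,0,0,1],[0,-1,0,0,0,0,1],[0,-1,0,0,0,0,1],[0,-1,0,0,0,0,1],[0,-1,0,0,0,0,1],[0,-1,0,0,0,0,1],[0,-1,0,0,0,0,1]]' |head -2
python3 -m inch '[[0,-1,0,0,0,0,1],[0,-1,0,0,0,0,1],[0,-1,0,0,0,0,1],[0,-1,0,0,0,0,1],[0,-1,0,0,0,0,1],[0,-1,0,0,0,0,1],[0,-1,0,0,0,0,1],[0,-1,0,0,0,0,1]]' |head -2
python3 -m inch '[[0,-1,0,0,0,0,1],[0,-0.6,0,0,0,0,1],[0,0,0,0,0,0,1],[0,0,0,0,0,0,1]]' |head -2
python3 -c "from h import *;plan(539.5,374,-2,.01)"
```

```text
clock: 16.72
ee_pos: [543.3, -136.4, 107.8]
clock: 17.38
ee_pos: [541.7, 23.3, 107.9]
clock: 18.05
ee_pos: [540.2, 183.0, 107.8]
clock: 18.72
ee_pos: [538.7, 342.8, 107.5]
clock: 19.05
ee_pos: [538.8, 373.9, 108.2]
turn 0.01 shift [ 0.04 -0.    5.51] at [538.8 373.9 108.2] yaw 0.011 open 15.4 F [ 1.  -0.6 -0.1] grip 30.0 t 19.05
```

```bash
python3 -m inch '[[0,0,1,0,0,0,1],[0,0,1,0,0,0,1],[0,0,1,0,0,0,1],[0,0,1,0,0,0,1],[0,0,1,0,0,0,1],[0,0,0.5,0,0,0,1],[0,0,0,0,0,0,1],[0,0,0,0,0,0,0.7]]' |head -2
python3 -m inch '[[0,0,0,0,0,0,0.7],[0,0,0,0,0,0,0.7],[0,0,-1,0,0,0,0.7],[0,0,-1,0,0,0,0.7],[0,0,-1,0,0,0,0.5],[0,0,-1,0,0,0,0.5],[0,0,-1,0,0,0,0.5],[0,0,-0.5,0,0,0,0.5]]' |head -2
python3 -m inch '[[0,0,0,0,0,0,0.5],[0,0,0,0,0,0,0.5]]'
python3 -c "from h import *;plan(452.5,-183.6,106,-.324)"
```

```text
clock: 19.72
ee_pos: [539.4, 373.5, -0.7]
clock: 20.38
ee_pos: [540.9, 375.4, 113.3]
clock: 20.55
ee_pos: [539.7, 374.6, 110.0]
tcp_rot: [[1.0, 0.01, 0.001], [0.01, -1.0, 0.001], [0.001, -0.001, -1.0]]
contact_force: [0.4, -0.3, -0.4]
opening: 46.2
grip_force: 0.0
turn 3.34 shift [ 4.75 27.85  0.2 ] at [539.7 374.6 110. ] yaw 0.01 open 46.2 F [ 0.4 -0.3 -0.4] grip 0.0 t 20.55
```

```bash
python3 -m inch '[[0,0,0,0,0,0.83,0.5],[0,0,0,0,0,0.83,0.5],[0,0,0,0,0,0.84,0.5],[0,0,0,0,0,0.84,0.5],[0.95,1,0,0,0,0,0.5],[0.95,1,0,0,0,0,0.5],[0.95,1,0,0,0,0,0.5],[0.95,1,0,0,0,0,0.5]]' |head -2
python3 -m inch '[[0.95,1,0,0,0,0,0.5],[0,1,0,0,0,0,0.5],[0,1,0,0,0,0,0.5],[0,1,0,0,0,0,0.5],[0,1,0,0,0,0,0.5],[0,1,0,0,0,0,0.5],[0,1,0,0,0,0,0.5],[0,1,0,0,0,0,0.5]]' |head -2
python3 -m inch '[[0,1,0,0,0,0,0.5],[0,1,0,0,0,0,0.5],[0,1,0,0,0,0,0.5],[0,1,0,0,0,0,0.5],[0,1,0,0,0,0,0.5],[0,1,0,0,0,0,0.5],[0,1,0,0,0,0,0.5],[0,1,0,0,0,0,0.5]]' |head -2
python3 -m inch '[[0,1,0,0,0,0,0.5],[0,1,0,0,0,0,0.5],[0,1,0,0,0,0,0.5],[0,1,0,0,0,0,0.5],[0,1,0,0,0,0,0.5],[0,1,0,0,0,0,0.5],[0,1,0,0,0,0,0.5],[0,0.85,0.2,0,0,0,0.5]]' |head -2
python3 -m inch '[[0,0,0,0,0,0,0.5],[0,0,0,0,0,0,0.5]]' |head -2
python3 - <<'E'
from h import *
plan(452.5,-183.6,-12,-.324)
d=optics.read_camera("top");print(*blobs(d,"red",14),*blobs(d,"green",14),sep="\n")
E
```

```text
clock: 21.22
ee_pos: [585.3, 272.9, 107.5]
clock: 21.88
ee_pos: [551.6, 115.5, 107.8]
clock: 22.55
ee_pos: [500.7, -35.8, 108.0]
clock: 23.22
ee_pos: [451.1, -184.8, 104.6]
clock: 23.38
ee_pos: [451.0, -183.9, 104.2]
turn -0.02 shift [ 0.07 -0.04  5.81] at [ 451.  -183.9  104.2] yaw -0.326 open 46.0 F [ 0.5  0.5 -0.4] grip 0.0 t 23.38
([169.0, 221.0], 218, [547.6, 349.1], [545.7000122070312, 342.29998779296875], [69.5, 201.7], -0.222)
([126.0, 226.0], 175, [538.0, 452.0], [530.4000244140625, 450.0], [177.7, 42.9], 0.239)
([157.0, 228.0], 207, [526.0, 372.3], [526.0999755859375, 372.3999938964844], [97.6, 13.1], 0.003)
([285.0, 102.0], 116, [854.5, 59.3], [854.7000122070312, 59.29999923706055], [8.3, 92.8], -0.096)
([345.0, 241.0], 109, [504.4, -100.4], [503.79998779296875, -99.4000015258789], [75.1, 11.3], 0.214)
```

```bash
python3 -m inch '[[0.07,-0.04,1,0,0,0,0.5],[0,0,1,0,0,0,0.5],[0,0,1,0,0,0,0.5],[0,0,1,0,0,0,0.5],[0,0,1,0,0,0,0.5],[0,0,0.8,0,0,0,0.5],[0,0,0,0,0,0,1],[0,0,0,0,0,0,1]]' |head -2 
python3 -m inch '[[0,0,0,0,0,0,1],[0,0,0,0,0,0,1],[0,0,0,0,0,0,1],[0,0,0,0,0,0,1],[0,0,0,0,0,0,1]]' 30
python3 -m inch '[[0,0,-1,0,0,0,1],[0,0,-1,0,0,0,1],[0,0,-1,0,0,0,1],[0,0,-1,0,0,0,1],[0,0,-1,0,0,0,1],[0,0,-1,0,0,0,1],[0,0,0,0,0,0,1],[0,0,0,0,0,0,1]]'; python3 -c "from h import *;plan(539.5,415,108,.01)"
```

```text
clock: 24.1
ee_pos: [453.1, -182.5, -11.2]
clock: 24.52
ee_pos: [454.5, -183.8, -9.6]
tcp_rot: [[0.948, -0.319, 0.002], [-0.319, -0.948, -0.0], [0.002, -0.0, -1.0]]
contact_force: [-0.2, 1.8, 7.1]
opening: 15.2
grip_force: 30.0
clock: 25.18
ee_pos: [454.3, -184.0, 110.4]
tcp_rot: [[0.948, -0.319, 0.003], [-0.319, -0.948, -0.001], [0.003, 0.0, -1.0]]
contact_force: [0.1, 0.7, -0.9]
opening: 15.0
grip_force: 30.0
turn -3.34 shift [  4.56 -29.9    0.12] at [ 454.3 -184.   110.4] yaw -0.324 open 15.0 F [ 0.1  0.7 -0.9] grip 30.0 t 25.18
```

```bash
python3 -m inch '[[0,0,0,0,0,-0.83,1],[0,0,0,0,0,-0.83,1],[0,0,0,0,0,-0.84,1],[0,0,0,0,0,-0.84,1],[0.9,-1,0,0,0,0,1],[0.9,-1,0,0,0,0,1],[0.9,-1,0,0,0,0,1],[0.9,-1,0,0,0,0,1]]' |head -2
python3 -m inch '[[0.95,-1,0,0,0,0,1],[0,-1,0,0,0,0,1],[0,-1,0,0,0,0,1],[0,-1,0,0,0,0,1],[0,-1,0,0,0,0,1],[0,-1,0,0,0,0,1],[0,-1,0,0,0,0,1],[0,-1,0,0,0,0,1]]' |head -2
python3 -m inch '[[0,-1,0,0,0,0,1],[0,-1,0,0,0,0,1],[0,-1,0,0,0,0,1],[0,-1,0,0,0,0,1],[0,-1,0,0,0,0,1],[0,-1,0,0,0,0,1],[0,-1,0,0,0,0,1],[0,-1,0,0,0,0,1]]' |head -2
python3 -m inch '[[0,-1,0,0,0,0,1],[0,-1,0,0,0,0,1],[0,-1,0,0,0,0,1],[0,-1,0,0,0,0,1],[0,-1,0,0,0,0,1],[0,-1,0,0,0,0,1],[0,-1,0,0,0,0,1],[0,-1,0,0,0,0,1]]' |head -2
python3 -m inch '[[0,-1,0,0,0,0,1],[0,-0.9,0,0,0,0,1],[0,0,0,0,0,0,1],[0,0,0,0,0,0,1]]' |head -2
python3 -c "from h import *;plan(539.5,415,6,.01)"
```

```text
clock: 25.85
ee_pos: [524.6, -101.9, 108.0]
clock: 26.52
ee_pos: [541.2, 58.1, 107.8]
clock: 27.18
ee_pos: [539.7, 217.9, 107.7]
clock: 27.85
ee_pos: [538.2, 377.6, 107.5]
clock: 28.18
ee_pos: [537.8, 415.2, 107.5]
turn 0.01 shift [0.08 0.01 5.08] at [537.8 415.2 107.5] yaw 0.011 open 15.4 F [-0.5  0.8 -0.8] grip 30.0 t 28.18
```

```bash
python3 -m inch '[[0.08,0,1,0,0,0,1],[0,0,1,0,0,0,1],[0,0,1,0,0,0,1],[0,0,1,0,0,0,1],[0,0,1,0,0,0,1],[0,0,0.2,0,0,0,1],[0,0,0,0,0,0,1],[0,0,0,0,0,0,0.72]]' |head -2
python3 -m inch '[[0,0,0,0,0,0,0.72],[0,0,0,0,0,0,0.72],[0,0,-1,0,0,0,0.72],[0,0,-1,0,0,0,0.7],[0,0,-1,0,0,0,0.5],[0,0,-1,0,0,0,0.5],[0,0,-1,0,0,0,0.5],[0,0,-0.2,0,0,0,0.5]]' |head -2
python3 -m inch '[[0,0,0,0,0,0,0.5],[0,0,0,0,0,0,0.5]]'
python3 -c "from h import *;plan(505.9,-98.3,106,.22)"
```

```text
clock: 28.85
ee_pos: [540.6, 414.7, 5.6]
clock: 29.52
ee_pos: [542.4, 416.9, 114.2]
clock: 29.68
ee_pos: [540.3, 415.2, 109.3]
tcp_rot: [[1.0, 0.01, 0.0], [0.01, -1.0, 0.0], [0.0, -0.0, -1.0]]
contact_force: [-0.6, 0.2, 0.3]
opening: 46.0
grip_force: 0.0
turn -2.1 shift [-7.28 24.68  0.17] at [540.3 415.2 109.3] yaw 0.01 open 46.0 F [-0.6  0.2  0.3] grip 0.0 t 29.68
```

```bash
python3 -m inch '[[0,0,0,0,0,-0.7,0.5],[0,0,0,0,0,-0.7,0.5],[0,0,0,0,0,-0.7,0.5],[-0.9,1,0,0,0,0,0.5],[-0.9,1,0,0,0,0,0.5],[-0.9,1,0,0,0,0,0.5],[-0.9,1,0,0,0,0,0.5],[-0.9,1,0,0,0,0,0.5]]' |head -2
python3 -m inch '[[-0.9,1,0,0,0,0,0.5],[-0.9,1,0,0,0,0,0.5],[-0.9,1,0,0,0,0,0.5],[0,1,0,0,0,0,0.5],[0,1,0,0,0,0,0.5],[0,1,0,0,0,0,0.5],[0,1,0,0,0,0,0.5],[0,1,0,0,0,0,0.5]]' |head -2
python3 -m inch '[[0,1,0,0,0,0,0.5],[0,1,0,0,0,0,0.5],[0,1,0,0,0,0,0.5],[0,1,0,0,0,0,0.5],[0,1,0,0,0,0,0.5],[0,1,0,0,0,0,0.5],[0,1,0,0,0,0,0.5],[0,1,0,0,0,0,0.5]]' |head -2
python3 -m inch '[[0,1,0,0,0,0,0.5],[0,1,0,0,0,0,0.5],[0,1,0,0,0,0,0.5],[0,0.7,0.17,0,0,0,0.5],[0,0,0,0,0,0,0.5],[0,0,0,0,0,0,0.5]]' |head -2
python3 - <<'E'
from h import *
plan(505.9,-98.3,-12,.22)
d=optics.read_camera("top");print(*blobs(d,"red",14),*blobs(d,"green",14),sep="\n")
E
```

```text
clock: 30.35
ee_pos: [472.6, 296.4, 107.7]
clock: 31.02
ee_pos: [455.6, 128.9, 108.1]
clock: 31.68
ee_pos: [490.5, -26.9, 108.0]
clock: 32.18
ee_pos: [506.5, -98.4, 104.7]
turn -0.02 shift [-0.03 -0.01  5.83] at [506.5 -98.4 104.7] yaw 0.218 open 46.1 F [-0.4  0.9 -0.3] grip 0.0 t 32.18
([149.0, 220.0], 428, [553.6, 394.7], [548.2000122070312, 391.6000061035156], [193.7, 124.8], 0.013)
([140.0, 228.0], 219, [527.8, 413.5], [527.2999877929688, 413.3999938964844], [97.6, 13.6], 0.009)
([157.0, 228.0], 207, [526.0, 372.5], [526.0999755859375, 372.3999938964844], [97.6, 13.1], 0.001)
([285.0, 102.0], 115, [854.5, 59.3], [854.7999877929688, 59.400001525878906], [8.3, 92.8], -0.096)
```

Both reds lie in the tray. Next I grasp the green brush.

```bash
python3 -m inch '[[-0.03,0,1,0,0,0,0.5],[0,0,1,0,0,0,0.5],[0,0,1,0,0,0,0.5],[0,0,1,0,0,0,0.5],[0,0,1,0,0,0,0.5],[0,0,0.83,0,0,0,0.5],[0,0,0,0,0,0,1],[0,0,0,0,0,0,1]]' |head -2 
python3 -m inch '[[0,0,0,0,0,0,1],[0,0,0,0,0,0,1],[0,0,0,0,0,0,1],[0,0,0,0,0,0,1],[0,0,0,0,0,0,1]]' 30
python3 -m inch '[[0,0,-1,0,0,0,1],[0,0,-1,0,0,0,1],[0,0,-1,0,0,0,1],[0,0,-1,0,0,0,1],[0,0,-1,0,0,0,1],[0,0,-1,0,0,0,1],[0,0,0,0,0,0,1],[0,0,0,0,0,0,1]]'; python3 -c "from h import *;plan(535.2,41.2,108,-.063)"
```

```text
clock: 32.9
ee_pos: [505.9, -97.4, -11.2]
clock: 33.32
ee_pos: [507.8, -98.4, -9.6]
tcp_rot: [[0.976, 0.218, 0.002], [0.218, -0.976, -0.0], [0.002, 0.001, -1.0]]
contact_force: [0.1, 2.8, 7.8]
opening: 14.9
grip_force: 30.0
clock: 33.98
ee_pos: [507.8, -98.6, 110.5]
tcp_rot: [[0.976, 0.218, 0.003], [0.218, -0.976, -0.001], [0.003, 0.001, -1.0]]
contact_force: [0.2, 0.6, -1.5]
opening: 14.9
grip_force: 30.0
turn 2.83 shift [ 0.93 -7.06  0.12] at [507.8 -98.6 110.5] yaw 0.22 open 14.9 F [ 0.2  0.6 -1.5] grip 30.0 t 33.98
```

```bash
python3 -m inch '[[0,0,0,0,0,0.94,1],[0,0,0,0,0,0.94,1],[0,0,0,0,0,0.95,1],[0.45,-1,0,0,0,0,1],[0.45,-1,0,0,0,0,1],[0,-1,0,0,0,0,1],[0,-1,0,0,0,0,1],[0,-1,0,0,0,0,1]]' |head -2
python3 -m inch '[[0,-1,0,0,0,0,1],[0,-1,0,0,0,0,1],[0,0,0,0,0,0,1],[0,0,0,0,0,0,1],[0,0,0,0,0,0,1]]' |head -2
python3 -c "from h import *;plan(535.2,41.2,39,-.063)"
```

```text
clock: 34.65
ee_pos: [530.3, 1.2, 107.9]
clock: 35.07
ee_pos: [533.1, 39.7, 108.5]
turn 0.0 shift [ 0.1  -0.08  3.48] at [533.1  39.7 108.5] yaw -0.063 open 15.3 F [ 0.8 -0.3  0.1] grip 30.0 t 35.07
```

```bash
python3 -m inch '[[0.1,-0.08,1,0,0,0,1],[0,0,1,0,0,0,1],[0,0,0.6,0,0,0,1],[0,0,0.5,0,0,0,1],[0,0,0.2,0,0,0,1],[0,0,0,0,0,0,1],[0,0,0,0,0,0,1]]'
python3 -m inch '[[0,0,0.1,0,0,0,1],[0,0,0,0,0,0,1],[0,0,0,0,0,0,1]]'
```

```text
clock: 35.65
ee_pos: [536.1, 41.3, 43.6]
tcp_rot: [[0.998, -0.064, 0.0], [-0.064, -0.998, -0.0], [0.0, 0.0, -1.0]]
contact_force: [0.6, -0.5, 0.0]
opening: 15.1
grip_force: 30.0
clock: 35.9
ee_pos: [536.2, 41.7, 41.9]
tcp_rot: [[0.998, -0.063, 0.001], [-0.063, -0.998, 0.0], [0.001, -0.0, -1.0]]
contact_force: [-0.1, 0.3, -0.1]
opening: 14.9
grip_force: 30.0
```

```bash
python3 -m inch '[[0,0,0.15,0,0,0,1],[0,0,0,0,0,0,1],[0,0,0,0,0,0,1]]' | sed -n '2p;4p'
python3 -m inch '[[0,0,0.1,0,0,0,1],[0,0,0,0,0,0,1],[0,0,0,0,0,0,1]]'| sed -n '2p;4p'
```

```text
ee_pos: [535.8, 41.7, 38.3]
contact_force: [0.3, 0.5, -0.5]
ee_pos: [535.8, 41.7, 36.2]
contact_force: [0.5, 0.4, -0.3]
```

```bash
python3 -m inch '[[0,0,0.08,0,0,0,1],[0,0,0,0,0,0,1],[0,0,0,0,0,0,0.6],[0,0,0,0,0,0,0.6],[0,0,0,0,0,0,0.6],[0,0,0,0,0,0,0.6]]'
python3 -m inch '[[0,0,-1,0,0,0,0.5],[0,0,-1,0,0,0,0.5],[0,0,-1,0,0,0,0.5],[0,0,-1,0,0,0,0.5],[0,0,-1,0,0,0,0.5],[0,1,-0.5,0,0,0,0.5],[0,1,0,0,0,0,0.5],[0,1,0,0,0,0,0.5]]'|head -2
python3 -m inch '[[0,1,0,0,0,0,0.5],[0,1,0,0,0,0,0.5],[0,1,0,0,0,0,0.5],[0,1,0,0,0,0,0.5],[0,1,0,0,0,0,0.5],[0,1,0,0,0,0,0.5],[0,1,0,0,0,0,0.5],[0,0,0,0,0,0,0.5]]'|head -2
python3 - <<'E'
from h import *
d=optics.read_camera("top");e=optics.read_camera("side")
print(*blobs(d,"green",59),sep="\n")
a=cv2.resize(d["pixels"][170:280,110:370,::-1],None,fx=2.5,fy=2.5);b=cv2.resize(e["pixels"][180:400,200:400,::-1],None,fx=1.3,fy=1.3)
o=np.zeros((a.shape[0]+b.shape[0],650,3),np.uint8);o[:a.shape[0]]=a;o[a.shape[0]:,:b.shape[1]]=b
cv2.imwrite("pics/end.png",o)
E
```

```text
clock: 36.9
ee_pos: [535.8, 41.7, 34.7]
tcp_rot: [[0.998, -0.063, -0.0], [-0.063, -0.998, 0.0], [-0.0, 0.0, -1.0]]
contact_force: [0.1, -0.3, -0.1]
opening: 36.5
grip_force: 0.0
clock: 37.57
ee_pos: [532.6, -18.6, 145.7]
clock: 38.23
ee_pos: [523.1, -160.6, 144.7]
([285.0, 102.0], 112, [842.2, 55.9], [842.5, 55.79999923706055], [7.8, 89.3], -0.089)
([287.0, 233.0], 233, [519.8, 42.8], [521.7000122070312, 42.5], [15.8, 99.3], -0.057)
```

View pics/end.png

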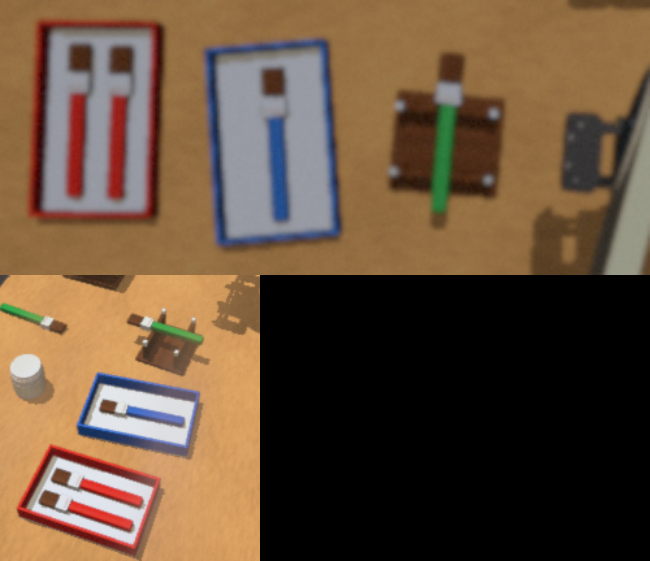

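The picture shows both reds in the red tray (crop x of about 78 and 120) and the blue in its tray at (275,145). The green lies across both rails at (447,140), bristles beyond the rest. Everything is at rest, so I'm handing in.

```bash
python3 -m inch '[[0,0,0,0,0,0,0.5],[0,0,0,0,0,0,0.5]]'|head -2; python3 -c "from station import r;print(r.job_done())"
```

```text
clock: 38.5
ee_pos: [523.2, -157.0, 144.7]
the job is handed in; nothing more can be done
None
```

I handed the job in at 38.5 s: both red brushes are in the red tray, the blue one is in the blue tray, and the green one lies across both rails with its bristles clear; the final pictures confirm this, but no verdict came back.

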